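# Take the full catch bucket off the press and put it on the scale

### The job

Push the gate of the press's chute all the way down, so that nothing drops while the catch bucket is away. Then take the hanging bucket by its sloping handle, lift it straight up out of its notches and draw it out from under the chute, keeping it level so that it does not swing, catch or spill its buckles. Set it down gently, upright, in the middle of the bench scale's plate and let go, leaving the other things on the bench alone.

Things in the scene. Friction and masses are not known exactly. Their poses are not given: they have to be found in the camera images.
- machine: Fixed green bench press with side chute and bucket yoke, one rigid piece. Origin on the bench (z = 0) straight below the middle of the yoke; x away from the operator, y from the press towards the yoke, z up. The press stands at y -0.45 to -0.22 m, x -0.15 to +0.21 m of this frame, 0.71 m high.
- chute_lip (a point): Middle of the lower edge of the chute's end, about 188 mm above the bench, over the bucket's mouth; axes as machine. The chute is a fixed steel trough 42 mm wide (x -21 to +21 mm from here) with 22 mm walls; from this lip it runs towards -y, rising 0.37 mm per mm. The bucket's rim hangs about 56 mm below it.
- gate_knob (a point): Centre of the top face of the gate's knob, a black disc 30 mm across, 10 mm thick, on the steel gate blade near the chute's lip. Pushed straight down it shuts the chute. The guides beside the blade end about 20 mm below the shut knob's top.
- gate (a joint): Travel of the gate in m: 0 is fully open (up), 0.026 is fully shut on the chute's floor (stop). Friction of about 4 N holds it where it is left.
- yoke (a point): Middle of the axis of the bucket's pins as they rest in the yoke, 110 mm above the bench; axes as machine. Two flat uprights, 34 mm wide in x, 6 mm thick, at y = -58 and +58 mm, each with a notch open at the top, 12 mm wide. V-shaped notch floor, tips of the uprights 13 mm above it: the pins must rise 18 mm to be free.
- bucket_center (a point): Centre of the loose round steel catch bucket, half-way up its axis. 80 mm high, foot 80 mm across, rim 98 mm, wall 3 mm; 0.2 to 0.33 kg plus 3 buckles. z up out of the mouth, x away from the handle, y along its pins. Pins 9 mm thick, 140 mm over their 16 mm end collars, 18 mm above this point and at x = -2 mm. It hangs about level and swings on them when pushed.
- bucket_grip (a point): Middle of the bucket's handle, a black bar 46 mm long, 28 wide (along y), 10 thick, rising from the rim on the operator's side (-x) and sloping outwards, 38 degrees from the bucket's z towards its -x. Pinched across the 10 mm with the tool in line with the bar, the bucket cannot turn in the fingers. 71 mm from the bucket's axis, 108 mm above its foot. Axes as bucket_center.
- bucket_base (a point): Centre of the bucket's underside, 40 mm below bucket_center; hangs about 52 mm above the bench. Axes as bucket_center.
- buckle1_center (a point): Centre of a loose brass buckle, a frame 34 x 26 x 4 mm, 22 g, lying in the bucket.
- buckle2_center (a point): Centre of a second such buckle in the bucket.
- buckle3_center (a point): Centre of a third such buckle in the bucket.
- bucket: The same bucket, origin at the centre of its underside.
- scale: Low grey bench scale, fixed, 190 x 170 mm. Origin on the bench below its middle, z up, its small dark display on the -x side.
- plate_top (a point): Centre of the top face of the scale's steel weighing plate, 180 mm (along the scale's x) by 160 mm (y), 4 mm thick, about 48 mm above the bench. It is sprung: sinks about 1 mm under the bucket and at most 6 mm (about 20 N).
- dish: Bystander: black round dish, 90 mm across and 38 mm high; origin at the centre of its underside.
- jar: Bystander: amber jar with steel cap, 64 mm across, 85 mm high; origin at the centre of its underside.
- driver: Bystander: wooden-handled screwdriver, 190 mm long, lying on the bench; origin on its underside, its handle along -x.
Not all that is in view belongs to the job. Of the things that look like the bucket, the smaller one is meant.

How it is judged:
On the way, in this order (a step that is already met when the one before it is completed fails the run):
1. the gate is pushed fully shut while the bucket still hangs in its yoke (value of joint gate above 0.0225 m and z of bucket_center in the frame of yoke below 0 m), for 0.2 s.
2. the bucket is lifted level off its notches (z of bucket_center in the frame of yoke above 0.0015 m and angle between bucket_center's own z axis and vertical below 0.3 rad), for 0.1 s.
At the end, for the whole second after the job is handed in: The gate is shut (within 3.5 mm of its stop); the bucket stands still and upright (within 4.5 degrees) on the scale's plate, its foot centred within 35 mm of the plate's middle; all three buckles are in it (value of joint gate above 0.0225 m and horizontal distance between bucket_base and plate_top below 0.035 m and z of bucket_base in the frame of plate_top between -0.004 and 0.005 m and angle between bucket_center's own z axis and vertical below 0.08 rad and linear speed of bucket below 0.02 m/s and distance between each of buckle1_center, buckle2_center, buckle3_center and bucket_center below 0.068 m); the robot touches nothing.
It fails at once if the bucket swings or tips more than 20 degrees from level (angle between bucket_center's own z axis and vertical above 0.35 rad).
It fails at once if the bucket catches hard on the yoke or chute (over 25 N) (contact force between bucket and machine above 25 N).
It fails at once if the bucket is dropped or rammed onto the scale (over 25 N) (contact force between bucket and scale above 25 N).
It fails at once if a buckle is spilled out of the bucket (distance between any of buckle1_center, buckle2_center, buckle3_center and bucket_center above 0.09 m).
It fails at once if a bystander is moved more than 25 mm (distance of any of dish, jar, driver from where it was at the start of the episode above 0.025 m).
It also fails if it takes over 56 s, if anything falls off the work surface, if the arm or the gripper's body presses on something with over 40 N, if the wrist force passes 120 N, or if a joint passes its speed limit or range.

### The arm

A 6-joint arm with a two-finger parallel gripper is mounted at the origin on the work surface. World frame = base frame: x ahead of the robot, y to its left, z up, the work surface at z = 0. Lengths are in m, angles in rad, forces in N, time in s.
With the tool pointing down it reaches from about 0.2 to 0.875 m from the base axis. Payload 3.4 kg.
Tool frame: the origin (TCP) lies midway between the tips of the shut fingers; the grasp point (between the pads) lies 19 mm behind it; z points along the fingers, y is the direction in which the jaws open and shut (so a half turn about z gives the same grasp; the last joint's range is limited). The gripper opens to 94 mm and grips with 3 to 60 N. Pads are 16 mm wide; open, the fingers measure 119 mm over their backs; the gripper's body (75 mm by 177 mm) begins 78 mm behind the grasp point.
Start: joints at [-1.344, 0.276, 1.505, -0, 1.361, -0.121], TCP at [0.196, -0.541, 0.205] pointing down, gripper open.
Joint ranges: [-2.89, 2.89], [-0.75, 2.08], [0.22, 2.7], [-1.18, 4.32], [0.11, 2.71], [-2.7, 2.7]. Speed limits (rad/s): [2.57, 2.57, 3.14, 3.14, 3.14, 3.14].

### API

Orientations are given as a 3x3 rotation matrix whose columns are the frame's x, y, z axes.
In Python, from bench import bot, capture, camera_model, sign_off, search_frame, tip_of gives the robot as it stands.
- The arm moves only by the tool carry_out, never from a script. Its arguments are lists of equal length, an entry for each row: "linear": the shift along the tool's x, y, z in m, a list of three; "turn": the turn, a rotation vector about the tool's x, y, z in degrees, a list of three; "claw": the closure, from 0 (fully open) to 1 (shut). In form: {"linear": [[tx, ty, tz], ...], "turn": [[wx, wy, wz], ...], "claw": [claw, ...]}. A call has 1 to 20 rows; each row is the pose to reach, as a shift and turn from the pose commanded when the call began, along the tool's axes at that moment; what a row does not reach only later rows make up. A row lasts 1/8 s, in which the tool goes at most 62.5 mm and 10.7 degrees, less where a joint would pass 70% of its speed; a pose out of reach is approached as far as the arm can. A call with a gripper value outside its range is refused whole. The fingers move at their own pace and stop on an object; "squeeze" is the grip in N (left out, the last holds). Time passes only in rows, so rows that repeat a pose let the fingers close. It gives the time, the measured TCP pose, the force and the opening at its end, in the units of the state.
- bot.read_state(): the state, without advancing time (a new reading comes with each control period).
- capture(name): name is "scene" or "side" or "wrist"; returns the picture (400x640x3 uint8, red, green, blue); there is no depth.
- camera_model(name): a dict with "fov_y" (degrees; the focal length in pixels is half the picture's height over the tangent of half this angle, whatever the lens; pixels are square), "cx", "cy" (the principal point, pixels), "k1" (the pictures are not rectified: a ray, as slopes to the right and down, at radius r is drawn at 1 + k1 r^2 times it, then the intrinsics apply), "R" (3x3) and "t" (3): a world point X has camera coordinates R X + t. Camera axes: x right, y down, z forward; pixel columns grow to the right and rows downward; lengths in m; the calibration is good to about 2 mm. A picture is of the moment at which its call begins: read the wrist's pose just before it. camera_model takes no time and is no camera call; for the wrist camera it gives the pose at the moment of the call.
- sign_off(): hands the job in, once; it reports no verdict.
Trained networks look in the newest picture that a camera, given by its name, has taken for a name from the list of things; names that differ only in an ending like _2 or _b are one class to them, and where a whole thing is asked for, a point or a joint stands for the part that bears it (a point fixed in the world has none). Each returns a list of dicts, best first, with "confidence" (0 to 1); they miss things now and then, are a little off and sometimes report something else, mostly with a low value. They report only what shows in the picture. A call takes as long as a camera call. They do not tell look-alikes from the thing itself.
- search_frame(label, camera): "point" ([x, y, z] in m, in the coordinates of the camera as it stood for that picture, good to about 4 mm: the middle of the surface that is visible of it).
- tip_of(label, camera): "point" ([x, y, z] in m, in the coordinates of the camera as it stood for that picture, good to about 4 mm: a listed point, or the origin of a listed thing).
The state is a dict: "clock": time; "joints": joint angles; "dq": joint speeds; "tau": joint torques, N m; "ee_pos": TCP position; "eef_rot": TCP orientation; "force": force on the tool from outside, world axes, zero at the start; "wrist_torque": the same for the moment, N m; "width": opening from 0.0 (shut) to 1.0 (fully open).
Only numpy, scipy, OpenCV 4.12 (cv2) and the standard library are available. Lean on these libraries where they do the work, as an engineer would, in place of code of your own. Each camera call takes 0.05 s, during which the arm holds its last target.

## Working session

There is one attempt and no reset: what is moved stays moved. The work goes in short steps, Python scripts to look and compute and a tool call to move; the robot and the scene stay as the last step left them, time stands still between calls to the robot, and variables do not carry over. Pictures are saved under pics/ and viewed, and the job is handed in when it is done.

Besides the shell and the picture viewer there is one more tool, called after "Call:" in YAML: its name, and indented under it one key for each argument. carry_out: Moves the arm, as the interface text tells. Its arguments: {"type":"object","properties":{"linear":{"type":"array"},"turn":{"type":"array"},"claw":{"type":"array"},"squeeze":{"type":"number"}},"required":["linear","turn","claw"]}

```bash
ls; mkdir -p pics
cat > h.py <<'E'
import numpy as np, cv2, json
from bench import bot, capture, camera_model, sign_off, search_frame, tip_of
def toW(p,cm):
    R=np.array(cm['R']);t=np.array(cm['t']);return R.T@(np.array(p)-t)
def proj(X,cm):
    R=np.array(cm['R']);t=np.array(cm['t']);c=R@np.array(X)+t
    f=200/np.tan(np.radians(cm['fov_y'])/2);u=c[:2]/c[2];u=u*(1+cm['k1']*(u@u))
    return f*u+[cm['cx'],cm['cy']]
def shot(n,name):
    cm=camera_model(n);im=capture(n);cv2.imwrite('pics/'+name+'.png',im[:,:,::-1].copy());return im,cm
E
python3 - <<'E'
from h import *
np.set_printoptions(precision=4,suppress=True)
s=bot.read_state();print(s['clock'],s['ee_pos'],s['eef_rot'],s['width'])
for c in ['scene','side','wrist']:
    im,cm=shot(c,c+'0');print(c,{k:np.round(v,3).tolist() for k,v in cm.items()})
    for l in ['machine','gate_knob','chute_lip','yoke','bucket_center','bucket_grip','bucket_base','plate_top','dish','jar','driver']:
        r=tip_of(l,c)
        print(c,l,[(round(d['confidence'],2),toW(d['point'],cm).round(4).tolist()) for d in r[:3]])
print(bot.read_state()['clock'])
E
```

```text
pics
0.0 [ 0.1958 -0.54    0.2046] [[ 0.9401  0.3408 -0.0004]
 [ 0.3408 -0.9401  0.0017]
 [ 0.0002 -0.0017 -1.    ]] 1.0007059811029413
scene {'fov_y': 53.468, 'cx': 318.39, 'cy': 206.582, 'k1': -0.076, 'R': [[-0.831, 0.556, -0.012], [0.427, 0.623, -0.656], [-0.357, -0.55, -0.755]], 't': [0.429, -0.15, 1.346]}
scene machine [(0.81, [0.6328, -0.0461, 0.0021])]
scene gate_knob [(0.54, [0.6552, -0.0703, 0.2931])]
scene chute_lip [(0.69, [0.6479, -0.0444, 0.1905])]
scene yoke [(0.96, [0.6366, -0.0458, 0.1104]), (0.64, [0.6497, -0.0444, 0.1921]), (0.42, [0.656, -0.072, 0.2913])]
scene bucket_center [(0.78, [0.3313, -0.2422, 0.059])]
scene bucket_grip [(0.95, [0.5668, -0.0617, 0.1608]), (0.91, [0.4156, -0.1811, 0.151])]
scene bucket_base [(0.98, [0.6338, -0.0469, 0.0549]), (0.86, [0.3334, -0.2418, 0.0011])]
scene plate_top [(0.66, [0.488, 0.2778, 0.0481])]
scene dish [(0.64, [0.3962, 0.0162, -0.0012]), (0.44, [0.6402, -0.0646, 0.062])]
scene jar [(0.72, [0.7329, 0.0717, 0.0025]), (0.65, [0.6353, -0.0481, 0.093])]
scene driver [(0.91, [0.7025, 0.2662, -0.0003]), (0.28, [0.6378, -0.0509, 0.0
[... 774 characters left out ...]
e [(0.97, [0.6369, -0.0484, 0.0564]), (0.69, [0.3317, -0.2339, -0.0023])]
side plate_top [(0.98, [0.49, 0.2729, 0.0502])]
side dish [(0.56, [0.4013, 0.0202, 0.0032]), (0.48, [0.6359, -0.0477, 0.0554])]
side jar [(0.64, [0.7396, 0.067, 0.0016]), (0.36, [0.7053, 0.2653, -0.0001])]
side driver [(0.71, [0.7074, 0.2666, -0.0037])]
wrist {'fov_y': 61.84, 'cx': 322.091, 'cy': 200.147, 'k1': -0.069, 'R': [[0.34, -0.94, -0.0], [-0.9, -0.326, 0.289], [-0.272, -0.098, -0.957]], 't': [-0.575, -0.03, 0.394]}
wrist machine []
wrist gate_knob []
wrist chute_lip []
wrist yoke []
wrist bucket_center []
wrist bucket_grip []
wrist bucket_base []
wrist plate_top []
wrist dish []
wrist jar []
wrist driver []
1.8
```

View pics/scene0.png

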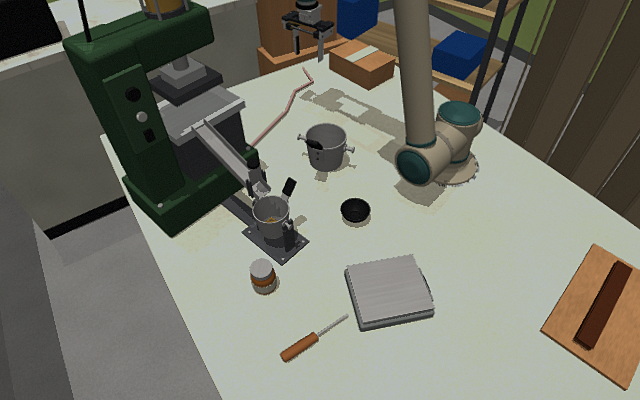

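View pics/side0.png

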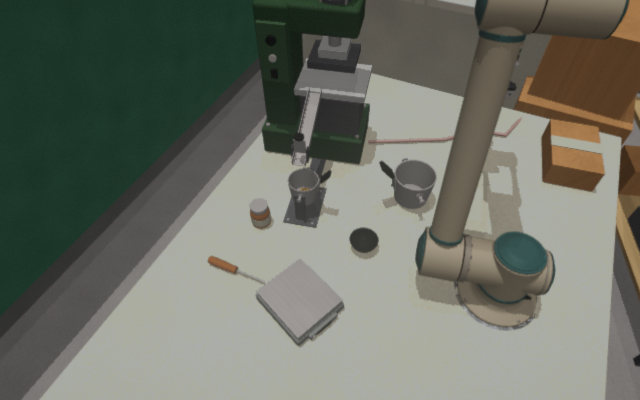

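Small bucket hangs at scene (270,215), with its handle at (289,187) and the gate knob at (252,165). The large decoy is at (326,145). I'll fit the machine yaw and check it with overlays.

```bash
cat > ov.py <<'E'
from h import *
def Rz(a): return np.array([[np.cos(a),-np.sin(a),0],[np.sin(a),np.cos(a),0],[0,0,1]])
def overlay(c,src,out,o,yaw,knob,sc,syaw,roi,k):
    cm=camera_model(c);im=cv2.imread('pics/'+src+'.png')
    x0,y0,w,h=roi;im=cv2.resize(im[y0:y0+h,x0:x0+w],None,fx=k,fy=k,interpolation=cv2.INTER_CUBIC)
    M=lambda p:Rz(yaw)@np.array(p)+np.array([o[0],o[1],0])
    def pl(pts,col,f=M,cl=False):
        q=np.array([(proj(f(p),cm)-[x0,y0]+.5)*k-.5 for p in pts]).round().astype(int)
        cv2.polylines(im,[q],cl,col,1,cv2.LINE_AA)
    t=np.linspace(0,2*np.pi,40)
    # rim & foot
    pl([(49*np.cos(a)/1e3+.002,49*np.sin(a)/1e3,.132) for a in t],(0,255,0))
    pl([(40*np.cos(a)/1e3+.002,40*np.sin(a)/1e3,.052) for a in t],(0,255,0))
    # handle
    s,c_=np.sin(np.radians(38)),np.cos(np.radians(38))
    g=np.array([-.069,0,.160]);d=np.array([-s,0,c_])
    pl([g+d*a*.023+np.array([0,b*.014,0]) for a,b in [(1,1),(1,-1),(-1,-1),(-1,1)]],(0,0,255),cl=True)
    for y in (-.058,.058): pl([(-.017,y,0.01),(-.017,y,.122),(.017,y,.122),(.017,y,0.01)],(255,0,255))
    pl([(0,-.07,.11),(0,.07,.11)],(255,255,0))
    L=np.array([.0,0,.188]) 
    L=np.array(overlay.lip)
    for x in (-.021,.021): pl([L+[x,0,.022],L+[x,0,0],L+[x,-.2,.074]],(255,128,0))
    kn=np.array(knob)
    pl([kn+[.015*np.cos(a),.015*np.sin(a),0] for a in t],(0,255,255),f=lambda p:p)
    S=lambda p:Rz(syaw)@np.array(p)+np.array([sc[0],sc[1],0])
    pl([(.09,.08,.048),(.09,-.08,.048),(-.09,-.08,.048),(-.09,.08,.048)],(0,255,255),f=S,cl=True)
    cv2.imwrite('pics/'+out+'.png',im)
E
cat > o1.py <<'E'
from ov import *
yaw=np.radians(13);o=np.array([.6355,-.046])
lip=Rz(yaw).T@(np.array([.6467,-.044,.188])-np.r_[o,0]);overlay.lip=lip;print(lip, Rz(yaw).T@(np.array([.653,-.068,.2915])-np.r_[o,0]))
sy=np.radians(0)
overlay('scene','scene0','osc',o,yaw,(.653,-.068,.2915),(.489,.2755),sy,(190,130,130,140),5)
overlay('side','side0','osd',o,yaw,(.653,-.068,.2915),(.489,.2755),sy,(265,110,110,125),5)
overlay('side','side0','osd2',o,yaw,(.653,-.068,.2915),(.489,.2755),sy,(230,240,140,120),5)
E
python3 o1.py
```

```text
[ 0.01136285 -0.00057071  0.188     ] [ 0.01210255 -0.02537278  0.2915    ]
```

View pics/osc.png

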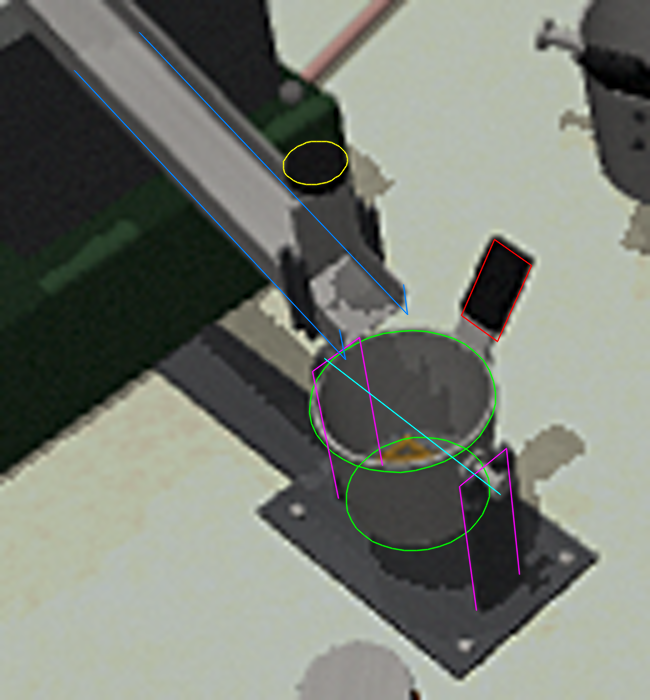

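View pics/osd.png

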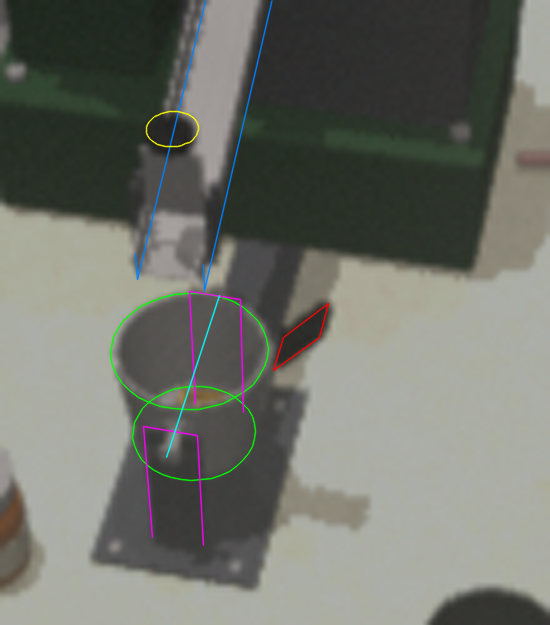

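View pics/osd2.png

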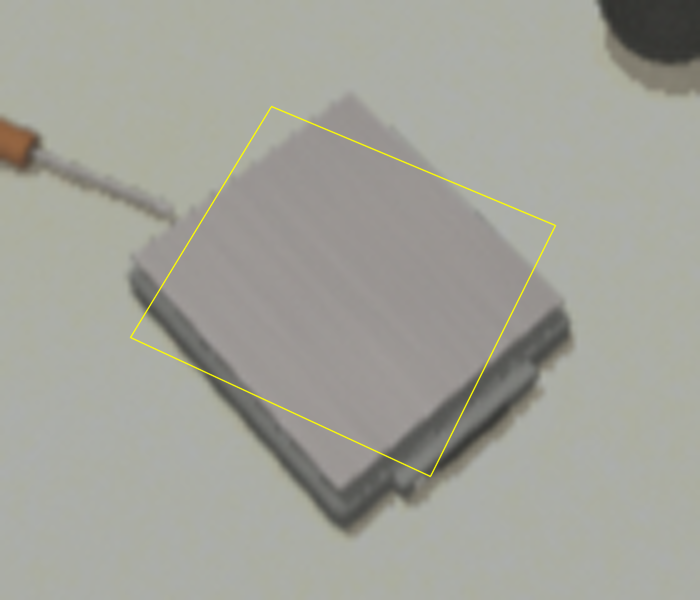

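Overlay agrees within about 2-3 mm on the bucket, the handle (red) and the knob (yellow), so a machine yaw of about 13° is good. Next I'll work out the moves to above the knob.

```bash
cat >> h.py <<'E'
from scipy.spatial.transform import Rotation as Ro
def loc(pt,R=None,base=None):
    s=bot.read_state();P=np.array(s['ee_pos']) if base is None else base[0];Rt=np.array(s['eef_rot']) if base is None else base[1]
    l=Rt.T@(np.array(pt)-P)
    w=None if R is None else np.degrees(Ro.from_matrix(Rt.T@R).as_rotvec())
    return l.round(4),None if w is None else w.round(2)
def Rt(yaw,tilt):
    a=np.radians(yaw);t=np.radians(tilt);h=np.array([np.cos(a),np.sin(a),0]);u=np.array([0,0,1.])
    z=np.sin(t)*h-np.cos(t)*u;y=np.cos(t)*h+np.sin(t)*u;return np.c_[np.cross(y,z),y,z]
E
python3 -c "
from h import *
for p in [(.3,-.38,.38),(.45,-.13,.38),(.653,-.068,.34)]: print(p,loc(p,Rt(13,0)))"
```

```text
(0.3, -0.38, 0.38) (array([ 0.1525, -0.1155, -0.1745]), array([ 0.000e+00,  1.000e-02, -8.307e+01]))
(0.45, -0.13, 0.38) (array([ 0.3787, -0.2994, -0.1745]), array([ 0.000e+00,  1.000e-02, -8.307e+01]))
(0.653, -0.068, 0.34) (array([ 0.5907, -0.2885, -0.1346]), array([ 0.000e+00,  1.000e-02, -8.307e+01]))
```

Call:
carry_out:
  linear:
    - [0, 0, -0.06]
    - [0.02, -0.015, -0.12]
    - [0.07, -0.05, -0.174]
    - [0.12, -0.085, -0.174]
    - [0.165, -0.125, -0.174]
    - [0.21, -0.16, -0.174]
    - [0.255, -0.195, -0.174]
    - [0.3, -0.235, -0.174]
    - [0.34, -0.27, -0.174]
    - [0.379, -0.299, -0.174]
    - [0.43, -0.296, -0.174]
    - [0.48, -0.294, -0.174]
    - [0.53, -0.292, -0.174]
    - [0.57, -0.29, -0.165]
    - [0.591, -0.2885, -0.15]
    - [0.591, -0.2885, -0.135]
    - [0.591, -0.2885, -0.135]
    - [0.591, -0.2885, -0.135]
  turn:
    - [0, 0, -5]
    - [0, 0, -13]
    - [0, 0, -22]
    - [0, 0, -31]
    - [0, 0, -40]
    - [0, 0, -49]
    - [0, 0, -58]
    - [0, 0, -67]
    - [0, 0, -75]
    - [0, 0, -83]
    - [0, 0, -83]
    - [0, 0, -83]
    - [0, 0, -83]
    - [0, 0, -83]
    - [0, 0, -83]
    - [0, 0, -83]
    - [0, 0, -83]
    - [0, 0, -83]
  claw: [0.5, 1, 1, 1, 1, 1, 1, 1, 1, 1, 1, 1, 1, 1, 1, 1, 1, 1]
  squeeze: 20

```text
clock: 4.05
ee_pos: [0.6522, -0.0685, 0.3416]
eef_rot: [[-0.223, 0.975, 0.001], [0.975, 0.223, -0.001], [-0.001, 0.001, -1.0]]
force: [0.1, 0.5, -0.2]
width: 0.003
```

Run:
```python
from h import *
s=bot.read_state();print(s['clock'],s['ee_pos'],s['width'],s['force'],s['joints'])
P=np.array(s['ee_pos'])
for c in ['scene','side','wrist']:
    im,cm=shot(c,c+'1')
    for l in ['gate_knob']:
        print(c,[(round(d['confidence'],2),toW(d['point'],cm).round(4).tolist()) for d in tip_of(l,c)[:3]])
    print(proj(P,cm))
a=cv2.imread('pics/scene1.png')[90:250,190:330];b=cv2.imread('pics/side1.png')[60:220,230:370]
cv2.imwrite('pics/c1.png',cv2.resize(np.hstack([a,b]),None,fx=2.8,fy=2.8,interpolation=cv2.INTER_CUBIC))
```

```text
4.05 [ 0.65215918 -0.06849306  0.34159567] 0.003151527856392354 [ 0.07234471  0.46273987 -0.24393498] [-2.10476016e-01  3.67669540e-01  1.04299870e+00 -3.34422579e-04
  1.72991683e+00 -4.35219157e-01]
scene [(0.73, [0.656, -0.0696, 0.2932])]
[249.82661589 145.38096557]
side [(0.55, [0.6535, -0.0692, 0.2922])]
[298.54560424 121.8062026 ]
wrist [(0.79, [0.6518, -0.0669, 0.2883])]
[320.30889623 248.90216325]
```

View pics/c1.png

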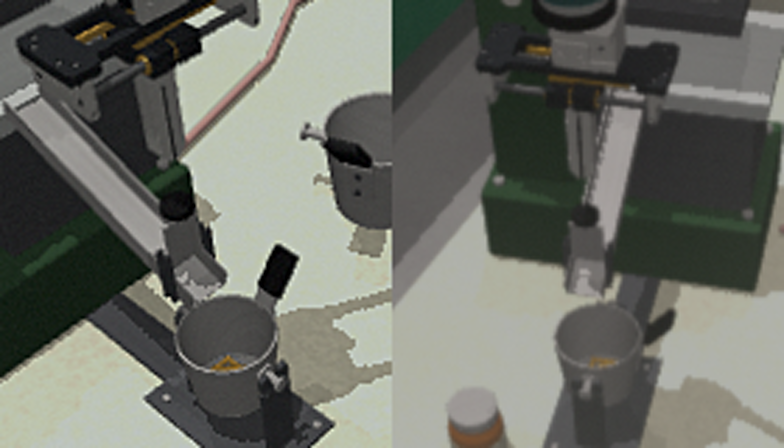

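View pics/wrist1.png

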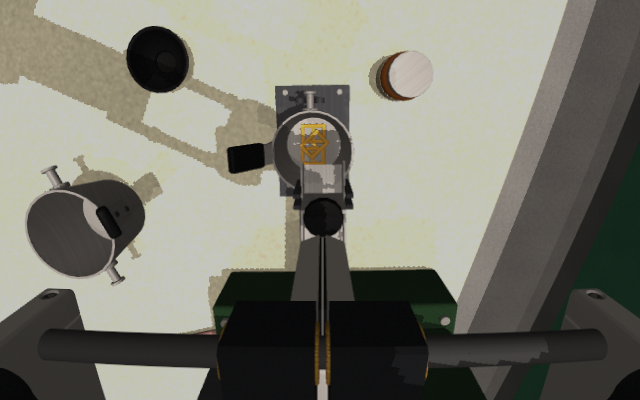

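Knob sits at wrist (323,217), right under the closed fingertips. Three cameras put it at about (0.654,-0.068,0.291). I'll push down, with the last few mm in small steps.

Call:
carry_out:
  linear:
    - [0, 0.001, 0.02]
    - [0, 0.001, 0.04]
    - [0, 0.001, 0.048]
    - [0, 0.001, 0.053]
    - [0, 0.001, 0.058]
    - [0, 0.001, 0.063]
    - [0, 0.001, 0.068]
    - [0, 0.001, 0.072]
    - [0, 0.001, 0.072]
  turn:
    - [0, 0, 0]
    - [0, 0, 0]
    - [0, 0, 0]
    - [0, 0, 0]
    - [0, 0, 0]
    - [0, 0, 0]
    - [0, 0, 0]
    - [0, 0, 0]
    - [0, 0, 0]
  claw: [1, 1, 1, 1, 1, 1, 1, 1, 1]

```text
clock: 5.48
ee_pos: [0.6548, -0.0678, 0.2677]
eef_rot: [[-0.224, 0.975, 0.001], [0.975, 0.224, -0.0], [-0.0, 0.001, -1.0]]
force: [0.6, -1.0, -0.4]
width: 0.004
```

Call:
carry_out:
  linear:
    - [0, 0, 0.002]
    - [0, 0, 0.004]
  turn:
    - [0, 0, 0]
    - [0, 0, 0]
  claw: [1, 1]

```text
clock: 5.72
ee_pos: [0.6552, -0.0679, 0.2673]
eef_rot: [[-0.224, 0.975, 0.004], [0.975, 0.224, -0.001], [-0.002, 0.004, -1.0]]
force: [-3.2, 1.7, 16.5]
width: 0.001
```

Run:
```python
from h import *
s=bot.read_state();print(s['clock'],s['ee_pos'],s['force'])
for c in ['scene','side']:
    im,cm=shot(c,c+'2')
a=cv2.imread('pics/scene2.png')[90:250,190:330];b=cv2.imread('pics/side2.png')[60:220,230:370]
cv2.imwrite('pics/c2.png',cv2.resize(np.hstack([a,b]),None,fx=2.8,fy=2.8,interpolation=cv2.INTER_CUBIC))
```

```text
5.725 [ 0.65520103 -0.0678705   0.26725516] [-3.23616748  1.65454926 16.48633575]
```

View pics/c2.png

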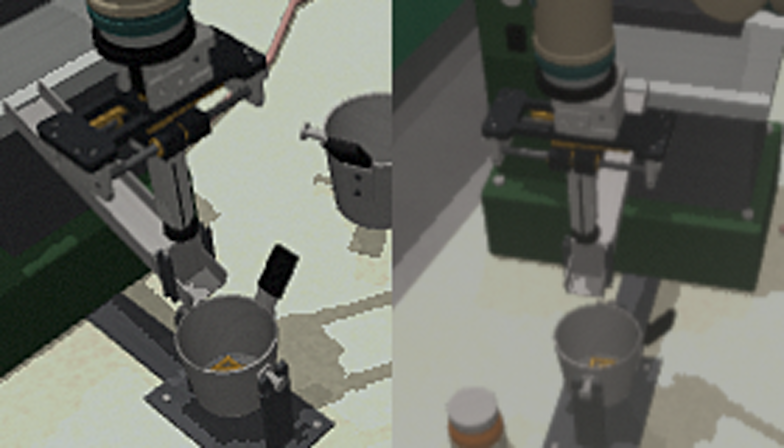

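The gate hit its stop: 16.5 N, and TCP z stays at 0.267 although I commanded lower. I'll hold briefly, go up, and check. Now the pre-grasp numbers.

Call:
carry_out:
  linear:
    - [0, 0, 0]
    - [0, 0, 0]
    - [0, 0, -0.03]
    - [0, -0.01, -0.08]
    - [0, -0.06, -0.1]
    - [0, -0.11, -0.1]
    - [0, -0.16, -0.1]
    - [0, -0.2, -0.1]
    - [0, -0.2, -0.1]
  turn:
    - [0, 0, 0]
    - [0, 0, 0]
    - [0, 0, 0]
    - [0, 0, 0]
    - [-9, 0, 0]
    - [-18, 0, 0]
    - [-28, 0, 0]
    - [-38, 0, 0]
    - [-38, 0, 0]
  claw: [1, 1, 1, 1, 0.9, 0.8, 0.7, 0.6, 0.57]

```text
clock: 6.95
ee_pos: [0.4555, -0.1144, 0.3622]
eef_rot: [[-0.213, 0.77, 0.601], [0.977, 0.168, 0.132], [0.001, 0.616, -0.788]]
force: [0.4, -0.0, 0.8]
width: 0.424
```

```bash
cat > m3.py <<'E'
from h import *
import sys
tag=sys.argv[1]
s=bot.read_state();print(s['clock'],s['ee_pos'],s['force'],s['width'],s['joints'])
print(s['eef_rot'])
for c in ['scene','side','wrist']:
    im,cm=shot(c,c+tag)
    for l in ['gate_knob','bucket_grip','bucket_center','bucket_base']:
        print(c,l,[(round(d['confidence'],2),toW(d['point'],cm).round(4).tolist()) for d in tip_of(l,c)[:3]])
a=cv2.imread('pics/scene%s.png'%tag)[90:250,190:330];b=cv2.imread('pics/side%s.png'%tag)[60:220,230:370]
cv2.imwrite('pics/c%s.png'%tag,cv2.resize(np.hstack([a,b]),None,fx=2.8,fy=2.8,interpolation=cv2.INTER_CUBIC))
E
python3 m3.py 3
```

```text
6.95 [ 0.45545208 -0.11440061  0.36224059] [ 0.4181094  -0.01708049  0.75777401] 0.42365515844431584 [-0.898643   -0.24199405  1.85552494  0.61911879  1.26120552 -1.22657684]
[[-2.13495929e-01  7.69892871e-01  6.01402075e-01]
 [ 9.76943764e-01  1.67864511e-01  1.31918111e-01]
 [ 6.08747581e-04  6.15699986e-01 -7.87980429e-01]]
scene gate_knob [(0.59, [0.6327, -0.0436, 0.0573]), (0.48, [0.6548, -0.0703, 0.2714])]
scene bucket_grip [(0.92, [0.5677, -0.0596, 0.1616]), (0.81, [0.4113, -0.1774, 0.1491]), (0.29, [0.7033, 0.2684, -0.0006])]
scene bucket_center [(0.69, [0.6364, -0.0473, 0.0908]), (0.66, [0.3342, -0.2379, 0.0591])]
scene bucket_base [(0.65, [0.6332, -0.0485, 0.0055]), (0.61, [0.3346, -0.2398, 0.0018])]
side gate_knob [(0.46, [0.6524, -0.0668, 0.2681])]
side bucket_grip [(0.86, [0.4098, -0.1792, 0.1451]), (0.73, [0.5715, -0.0645, 0.1628])]
side bucket_center [(0.98, [0.6365, -0.0525, 0.0913]), (0.77, [0.3346, -0.2372, 0.0545]), (0.26, [0.6349, -0.0455, 0.1091])]
side bucket_base [(0.79, [0.6387, -0.0482, 0.0551]), (0.7, [0.4919, 0.2767, 0.0496])]
wrist gate_knob [(0.97, [0.6498, -0.0674, 0.2657]), (0.49, [0.6339, -0.0477, 0.0512])]
wrist bucket_grip [(0.67, [0.4133, -0.1723, 0.1479])]
wrist bucket_center [(0.76, [0.6371, -0.0495, 0.0866]), (0.65, [0.3325, -0.2353, 0.0558])]
wrist bucket_base [(0.82, [0.6381, -0.0457, 0.0456]), (0.62, [0.3281, -0.2369, 0.0]), (0.4, [0.6509, -0.0485, 0.1864])]
```

View pics/c3.png

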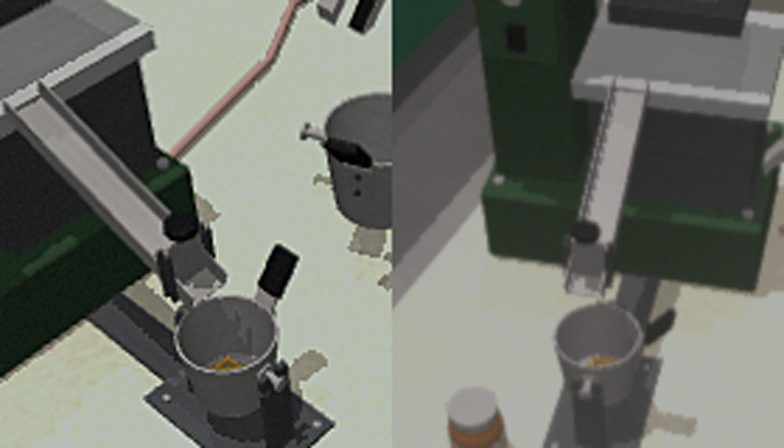

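View pics/wrist3.png

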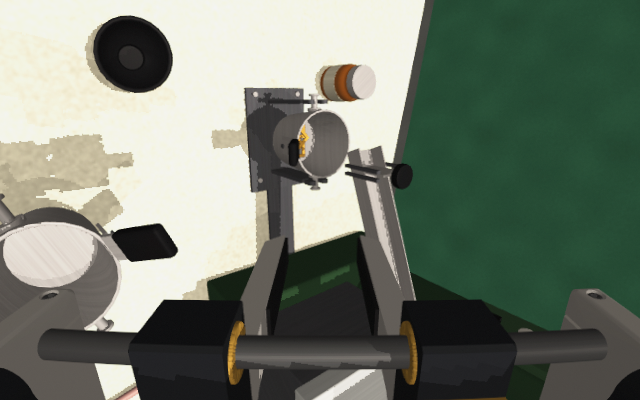

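The gate is seen shut: the knob reads z≈0.268 on all cameras, and the handle appears end-on at wrist (293,150). I'll triangulate the handle from its black blob.

Run:
```python
from h import *
from scipy.optimize import least_squares
np.set_printoptions(precision=4,suppress=True)
G=np.array([.5685,-.0618,.161]);obs=[]
for c in ['scene','side','wrist']:
    cm=camera_model(c);im=cv2.imread(f'pics/{c}3.png');p=proj(G,cm);x,y=p.round().astype(int)
    w=22;g=im[y-w:y+w,x-w:x+w].max(2);m=(g<42).astype(np.uint8)
    n,l,st,ce=cv2.connectedComponentsWithStats(m)
    best=min([i for i in range(1,n) if st[i,4]>25],key=lambda i:np.hypot(*(ce[i]-w)))
    q=ce[best]+[x-w,y-w];print(c,p,q,st[best]);obs.append((cm,q))
f=lambda X:np.concatenate([proj(X,cm)-q for cm,q in obs])
r=least_squares(f,G);print(r.x,r.fun)
f2=lambda X:np.concatenate([proj(X,cm)-q for cm,q in obs[:2]])
r2=least_squares(f2,G);print(r2.x,r2.fun)
X=r.x
for yw in (13,):
  R=Rt(yw,38)
  for d in (-.09,-.03,.017): print(d,loc(G+R[:,2]*d,R))
```

```text
scene [288.5733 187.3128] [288.6966 186.5931] [ 15  13  14  18 145]Traceback (most recent call last):
  File "<stdin>", line 9, in <module>
ValueError: min() iterable argument is empty
```

```bash
cat > tri.py <<'E'
from h import *
from scipy.optimize import least_squares
np.set_printoptions(precision=4,suppress=True)
def tri(tag,G,th={'scene':42,'side':65,'wrist':42},w=18,pr=True):
    obs=[]
    for c in th:
        cm=camera_model(c);im=cv2.imread(f'pics/{c}{tag}.png');p=proj(G,cm);x,y=p.round().astype(int)
        g=im[y-w:y+w,x-w:x+w].max(2);m=(g<th[c]).astype(np.uint8)
        n,l,st,ce=cv2.connectedComponentsWithStats(m)
        k=[i for i in range(1,n) if st[i,4]>25]
        if not k: print(c,'none',g.min());continue
        best=min(k,key=lambda i:np.hypot(*(ce[i]-w)))
        q=ce[best]+[x-w,y-w];print(c,p,q,st[best]);obs.append((cm,q))
    r=least_squares(lambda X:np.concatenate([proj(X,cm)-q for cm,q in obs]),G);print(r.x,r.fun);return r.x
E
python3 - <<'E'
from tri import *
G=np.array([.5685,-.0618,.161])
tri('3',G);tri('3',G,{'scene':42,'side':65})
R=Rt(13,38)
for d in (-.09,-.03,.017): print(d,loc(G+R[:,2]*d,R))
E
```

```text
scene [288.5733 187.3128] [288.6966 186.5931] [ 11   9  14  18 145]
side [324.6479 176.6488] [322.3083 171.2556] [ 10   0  14  24 133]
wrist [295.2629 150.0626] [293.2311 152.    ] [ 11   7  11  27 238]
[ 0.5678 -0.065   0.1624] [-0.5637 -0.4647  2.9969  4.4493  1.7489  0.7224]
scene [288.5733 187.3128] [288.6966 186.5931] [ 11   9  14  18 145]
side [324.6479 176.6488] [322.3083 171.2556] [ 10   0  14  24 133]
[ 0.5744 -0.0532  0.1812] [-0.8951 -1.7359 -0.6619  2.1515]
-0.09 (array([ 0.0246, -0.0326,  0.1426]), array([-0.01,  0.01, -0.02]))
-0.03 (array([ 0.0246, -0.0326,  0.2026]), array([-0.01,  0.01, -0.02]))
0.017 (array([ 0.0246, -0.0326,  0.2496]), array([-0.01,  0.01, -0.02]))
```

Call:
carry_out:
  linear:
    - [0.01, -0.015, 0.05]
    - [0.023, -0.033, 0.1]
    - [0.023, -0.033, 0.143]
    - [0.023, -0.033, 0.175]
    - [0.023, -0.033, 0.2]
    - [0.023, -0.033, 0.2]
  turn:
    - [0, 0, 0]
    - [0, 0, 0]
    - [0, 0, 0]
    - [0, 0, 0]
    - [0, 0, 0]
    - [0, 0, 0]
  claw: [0.57, 0.57, 0.57, 0.57, 0.57, 0.57]

```text
clock: 8.45
ee_pos: [0.5486, -0.0674, 0.1849]
eef_rot: [[-0.225, 0.77, 0.597], [0.974, 0.176, 0.14], [0.003, 0.614, -0.79]]
force: [-0.4, -0.2, -0.0]
width: 0.429
```

```bash
python3 m3.py 4
python3 - <<'E'
from h import *
cm=camera_model('wrist');print(proj([.5685,-.0618,.161],cm),proj(np.array(bot.read_state()['ee_pos']),cm))
print(loc(np.array([.5685,-.0618,.161])))
E
```

```text
8.45 [ 0.54858105 -0.06735307  0.18487106] [-0.40651279 -0.17168125 -0.00978462] 0.42875774355965224 [-0.57598406  0.00802712  2.11837669  0.78117523  0.68040455 -1.34109979]
[[-0.22497423  0.76966364  0.59749852]
 [ 0.97436099  0.17601488  0.1401407 ]
 [ 0.00269257  0.6137073  -0.78952904]]
scene gate_knob [(0.55, [0.6545, -0.0717, 0.2716]), (0.34, [0.6346, -0.0446, 0.0558])]
scene bucket_grip [(0.72, [0.6499, -0.0436, 0.1903]), (0.68, [0.5655, -0.061, 0.1637])]
scene bucket_center [(0.86, [0.6345, -0.0496, 0.0967]), (0.71, [0.3322, -0.2407, 0.0588]), (0.45, [0.487, 0.2751, 0.0505])]
scene bucket_base [(0.91, [0.3325, -0.2415, 0.0012]), (0.87, [0.6333, -0.0453, 0.0539])]
side gate_knob [(0.63, [0.6525, -0.0668, 0.265]), (0.5, [0.4933, 0.2738, 0.0012])]
side bucket_grip [(0.88, [0.5693, -0.064, 0.1617]), (0.73, [0.3999, 0.0172, 0.0014]), (0.66, [0.4075, -0.1795, 0.1453])]
side bucket_center [(0.96, [0.6355, -0.052, 0.0945]), (0.7, [0.3332, -0.2356, 0.0517])]
side bucket_base [(0.9, [0.3325, -0.2364, 0.0026]), (0.84, [0.6352, -0.0466, 0.0556])]
wrist gate_knob [(0.79, [0.6528, -0.0651, 0.2664])]
wrist bucket_grip [(0.75, [0.5749, -0.0621, 0.1608])]
wrist bucket_center [(0.82, [0.6377, -0.0462, 0.0911])]
wrist bucket_base []
[321.90809946 225.72649717] [320.95032818 249.07431602]
(array([0.002 , 0.0005, 0.0329]), None)
```

View pics/c4.png

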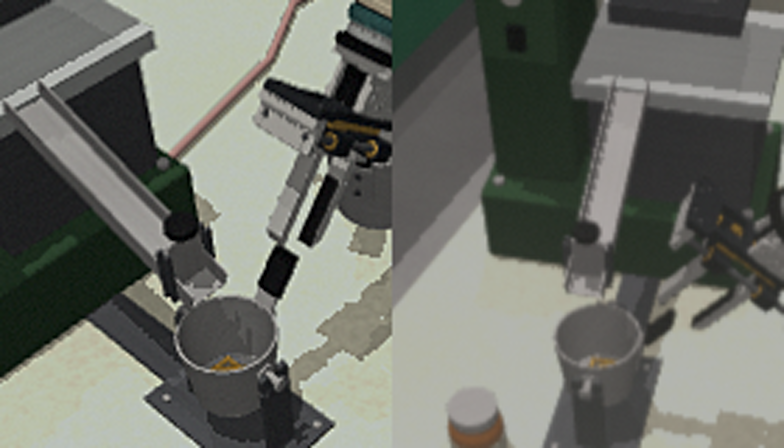

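View pics/wrist4.png

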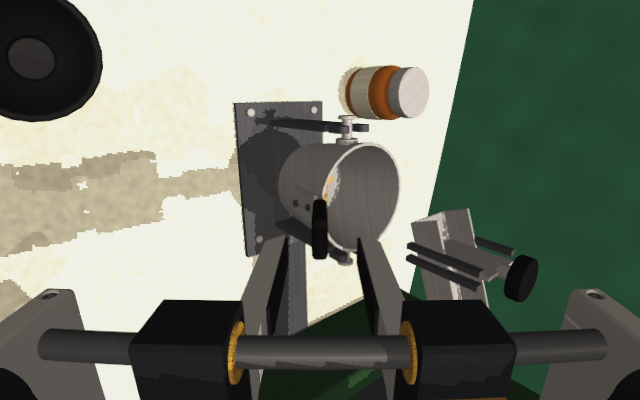

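Handle sits end-on at wrist (320,229), midway between the jaws (285 to 362). I'll advance 50 mm along the tool axis and close softly first.

Call:
carry_out:
  linear:
    - [0.001, -0.0005, 0.012]
    - [0.001, -0.0005, 0.024]
    - [0.001, -0.0005, 0.036]
    - [0.001, -0.0005, 0.044]
    - [0.001, -0.0005, 0.049]
    - [0.001, -0.0005, 0.049]
    - [0.001, -0.0005, 0.049]
    - [0.001, -0.0005, 0.049]
    - [0.001, -0.0005, 0.049]
    - [0.001, -0.0005, 0.049]
  turn:
    - [0, 0, 0]
    - [0, 0, 0]
    - [0, 0, 0]
    - [0, 0, 0]
    - [0, 0, 0]
    - [0, 0, 0]
    - [0, 0, 0]
    - [0, 0, 0]
    - [0, 0, 0]
    - [0, 0, 0]
  claw: [0.57, 0.57, 0.57, 0.57, 0.57, 0.65, 0.72, 0.79, 0.86, 0.93]
  squeeze: 6

```text
clock: 10.45
ee_pos: [0.5773, -0.0608, 0.1475]
eef_rot: [[-0.224, 0.768, 0.6], [0.975, 0.177, 0.137], [-0.001, 0.615, -0.788]]
force: [-1.5, -1.4, -1.2]
width: 0.109
```

Run:
```python
from h import *
s=bot.read_state();print(s['clock'],s['ee_pos'],s['force'],s['width'],s['joints'])
for c in ['scene','side','wrist']: shot(c,c+'5')
a=cv2.imread('pics/scene5.png')[90:250,190:330];b=cv2.imread('pics/side5.png')[60:220,230:370]
cv2.imwrite('pics/c5.png',cv2.resize(np.hstack([a,b]),None,fx=2.8,fy=2.8,interpolation=cv2.INTER_CUBIC))
```

```text
10.45 [ 0.57727044 -0.06082201  0.14747732] [-1.5100873  -1.38882216 -1.17495412] 0.10884118162867101 [-0.51480946  0.09837622  2.14044458  0.88788258  0.56409658 -1.42931105]
```

View pics/c5.png

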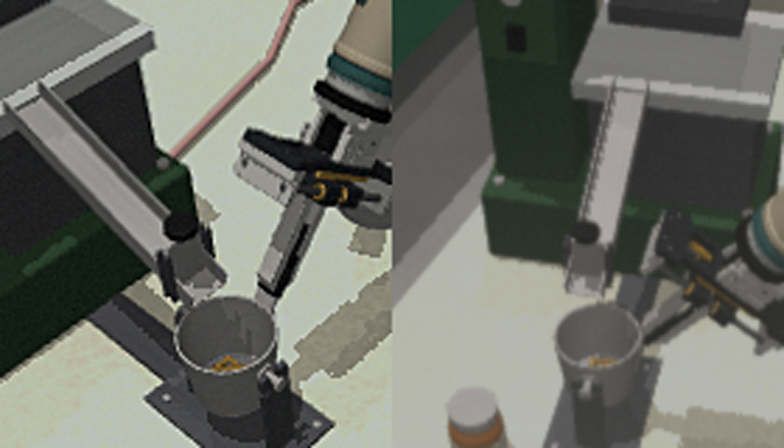

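View pics/wrist5.png

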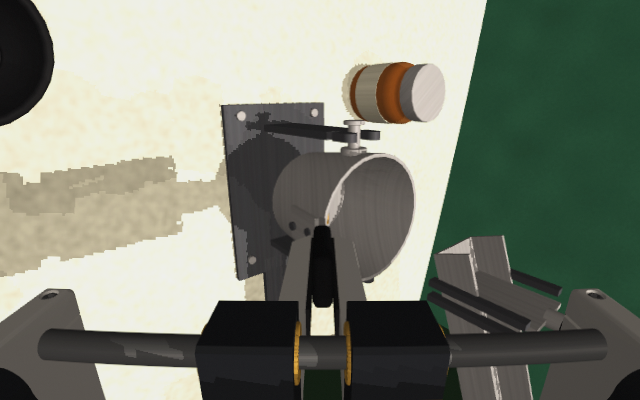

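The jaws hold the bar at 10.2 mm, and the bucket looks unmoved. I'll firm up the grip and lift slowly straight up (world up is tool (0, 0.615, -0.788)).

Call:
carry_out:
  linear:
    - [0, 0, 0]
    - [0, 0, 0]
    - [0, 0, 0]
    - [0, 0.001, -0.0013]
    - [0, 0.0025, -0.0032]
    - [0, 0.0043, -0.0055]
    - [0, 0.0062, -0.0079]
    - [0, 0.008, -0.0103]
    - [0, 0.0098, -0.0126]
    - [0, 0.0117, -0.015]
    - [0, 0.0135, -0.0173]
    - [0, 0.0154, -0.0197]
    - [0, 0.0166, -0.0213]
    - [0, 0.0166, -0.0213]
  turn:
    - [0, 0, 0]
    - [0, 0, 0]
    - [0, 0, 0]
    - [0, 0, 0]
    - [0, 0, 0]
    - [0, 0, 0]
    - [0, 0, 0]
    - [0, 0, 0]
    - [0, 0, 0]
    - [0, 0, 0]
    - [0, 0, 0]
    - [0, 0, 0]
    - [0, 0, 0]
    - [0, 0, 0]
  claw: [1, 1, 1, 1, 1, 1, 1, 1, 1, 1, 1, 1, 1, 1]
  squeeze: 45

```text
clock: 12.35
ee_pos: [0.5777, -0.0607, 0.1748]
eef_rot: [[-0.224, 0.768, 0.6], [0.975, 0.177, 0.138], [-0.0, 0.616, -0.788]]
force: [-1.5, -0.4, -4.1]
width: 0.105
```

```bash
cat > v.py <<'E'
from h import *
import sys
t=sys.argv[1]
s=bot.read_state();print(s['clock'],s['ee_pos'],s['force'],s['wrist_torque'],s['width'],s['joints'])
for c in ['scene','side','wrist']:
    im,cm=shot(c,c+t)
    for l in ['yoke','bucket_center','bucket_base']:
        if c!='wrist':print(c,l,[(round(d['confidence'],2),toW(d['point'],cm).round(4).tolist()) for d in tip_of(l,c)[:3]])
a=cv2.imread(f'pics/scene{t}.png')[90:250,190:330];b=cv2.imread(f'pics/side{t}.png')[60:220,230:370]
cv2.imwrite(f'pics/c{t}.png',cv2.resize(np.hstack([a,b]),None,fx=2.8,fy=2.8,interpolation=cv2.INTER_CUBIC))
E
python3 v.py 6
```

```text
12.35 [ 0.57766844 -0.06072323  0.17482772] [-1.53271003 -0.38249231 -4.13423651] [-0.26031501  0.84029514  0.04813982] 0.1049572830028487 [-0.51462376  0.05973976  2.09646886  0.79740959  0.61907259 -1.31931599]
scene yoke [(0.82, [0.6361, -0.0466, 0.1114])]
scene bucket_center [(0.82, [0.3302, -0.2391, 0.0548]), (0.59, [0.6362, -0.0488, 0.119])]
scene bucket_base [(0.75, [0.3343, -0.2381, 0.0002]), (0.57, [0.6346, -0.0472, 0.084])]
side yoke [(0.97, [0.639, -0.0478, 0.1092])]
side bucket_center [(0.74, [0.3342, -0.2371, 0.0553]), (0.71, [0.639, -0.0498, 0.1182]), (0.3, [0.6383, -0.0486, 0.1083])]
side bucket_base [(0.98, [0.3313, -0.2355, 0.0002]), (0.92, [0.6339, -0.0476, 0.0802]), (0.19, [0.6366, -0.046, 0.0803])]
```

View pics/c6.png

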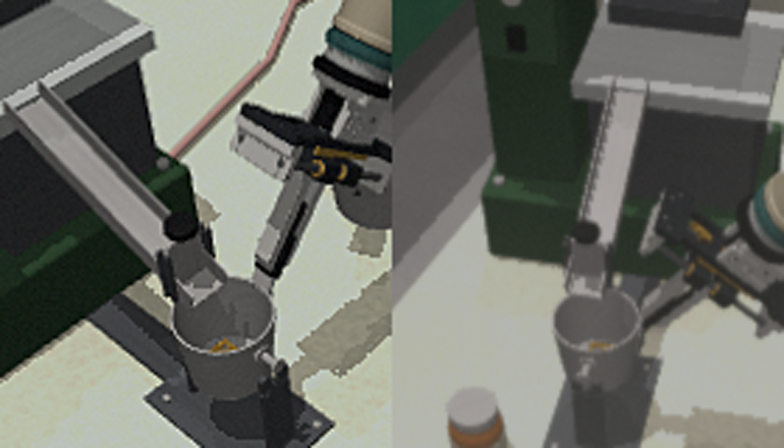

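View pics/wrist6.png

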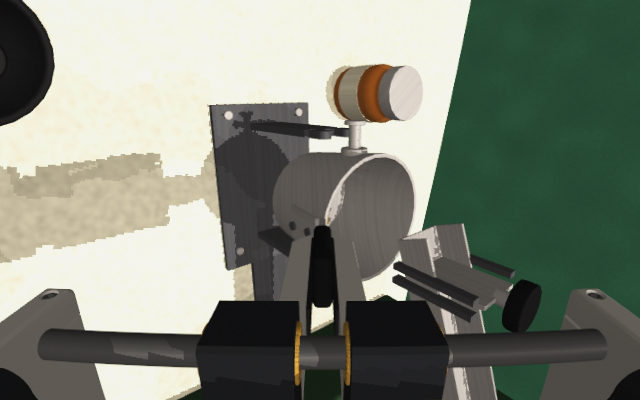

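The bucket is 27 mm up and level, pins clear of the notch tips, carrying about 4.1 N. I'll draw it out along machine -x, which is tool (0,-0.788,-0.616).

Call:
carry_out:
  linear:
    - [0, -0.002, -0.0015]
    - [0, -0.005, -0.004]
    - [0, -0.009, -0.007]
    - [0, -0.013, -0.0102]
    - [0, -0.017, -0.0133]
    - [0, -0.021, -0.0164]
    - [0, -0.025, -0.0195]
    - [0, -0.029, -0.0227]
    - [0, -0.032, -0.025]
    - [0, -0.032, -0.025]
  turn:
    - [0, 0, 0]
    - [0, 0, 0]
    - [0, 0, 0]
    - [0, 0, 0]
    - [0, 0, 0]
    - [0, 0, 0]
    - [0, 0, 0]
    - [0, 0, 0]
    - [0, 0, 0]
    - [0, 0, 0]
  claw: [1, 1, 1, 1, 1, 1, 1, 1, 1, 1]

```text
clock: 14.05
ee_pos: [0.5378, -0.0699, 0.1746]
eef_rot: [[-0.223, 0.768, 0.6], [0.975, 0.176, 0.137], [-0.0, 0.616, -0.788]]
force: [0.7, -0.2, -2.9]
width: 0.11
```

```bash
python3 v.py 7
```

```text
14.05 [ 0.537776   -0.0699064   0.17462622] [ 0.66156353 -0.22620958 -2.94247946] [-0.24020787  0.80289149  0.03006184] 0.11018760061728876 [-0.59997146  0.00603038  2.15413255  0.8189561   0.66771794 -1.40500016]
scene yoke [(0.63, [0.6334, -0.0463, 0.1105])]
scene bucket_center [(0.7, [0.7032, 0.2675, -0.0]), (0.63, [0.5965, -0.0566, 0.1204]), (0.62, [0.3316, -0.2402, 0.058])]
scene bucket_base [(0.76, [0.5963, -0.0571, 0.0827]), (0.76, [0.3339, -0.2385, 0.0014]), (0.51, [0.6548, -0.069, 0.2687])]
side yoke [(0.71, [0.6354, -0.048, 0.1107]), (0.33, [0.7424, 0.069, -0.001])]
side bucket_center [(0.78, [0.3319, -0.2363, 0.0538]), (0.67, [0.597, -0.0604, 0.1184])]
side bucket_base [(0.93, [0.3311, -0.2361, -0.0005]), (0.77, [0.5963, -0.0591, 0.0866])]
```

View pics/c7.png

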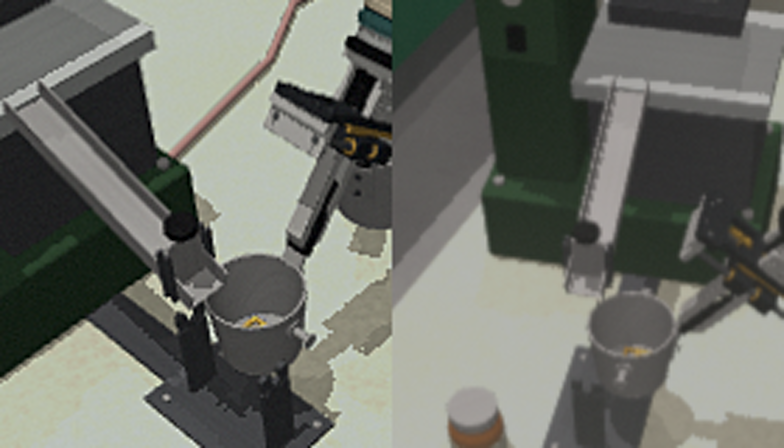

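Call:
carry_out:
  linear:
    - [0, -0.004, -0.003]
    - [0, -0.01, -0.0078]
    - [0, -0.016, -0.0125]
    - [0, -0.022, -0.0172]
    - [0, -0.028, -0.0219]
    - [0, -0.034, -0.0266]
    - [0, -0.04, -0.0313]
    - [0, -0.0433, -0.0339]
    - [0, -0.041, -0.0368]
    - [0, -0.036, -0.0433]
    - [0, -0.029, -0.0522]
    - [0, -0.022, -0.0612]
    - [0, -0.015, -0.0702]
    - [0, -0.009, -0.0778]
    - [0, -0.0064, -0.0812]
    - [0, -0.0064, -0.0812]
  turn:
    - [0, 0, 0]
    - [0, 0, 0]
    - [0, 0, 0]
    - [0, 0, 0]
    - [0, 0, 0]
    - [0, 0, 0]
    - [0, 0, 0]
    - [0, 0, 0]
    - [0, 0, 0]
    - [0, 0, 0]
    - [0, 0, 0]
    - [0, 0, 0]
    - [0, 0, 0]
    - [0, 0, 0]
    - [0, 0, 0]
    - [0, 0, 0]
  claw: [1, 1, 1, 1, 1, 1, 1, 1, 1, 1, 1, 1, 1, 1, 1, 1]

```text
clock: 16.5
ee_pos: [0.4844, -0.0822, 0.2349]
eef_rot: [[-0.224, 0.768, 0.6], [0.975, 0.177, 0.137], [-0.001, 0.616, -0.788]]
force: [-0.4, 0.2, -3.7]
width: 0.1
```

```bash
python3 v.py 8
python3 - <<'E'
from h import *
np.set_printoptions(precision=4,suppress=True)
s=bot.read_state();P0=np.array(s['ee_pos']);R0=np.array(s['eef_rot'])
# rows: bucket axis moves, yaw 13->45; keep world rotation about z
off=.0605; T=np.array([.489,.2755])
ax0=P0[:2]+off*np.array([np.cos(np.radians(13)),np.sin(np.radians(13))])
print('axis',ax0)
a0=np.arctan2(ax0[1],ax0[0]);r0=np.hypot(*ax0);a1=np.arctan2(T[1],T[0]);r1=np.hypot(*T)
n=14
for i in range(1,n+1):
    u=i/n;u=u*u*(3-2*u)
    a=a0+u*(a1-a0);r=r0+u*(r1-r0);yw=13+u*27
    A=r*np.array([np.cos(a),np.sin(a)]);h=np.array([np.cos(np.radians(yw)),np.sin(np.radians(yw))])
    p=np.r_[A-off*h,P0[2]]
    Rg=Ro.from_euler('z',yw-13,degrees=True).as_matrix()@R0
    l,w=loc(p,Rg);print(l.round(3).tolist(),w.round(1).tolist())
E
```

```text
16.5 [ 0.48439036 -0.08215429  0.23491112] [-0.36072371  0.19112405 -3.6641572 ] [-0.22409654  0.84361181 -0.05096435] 0.10020263711272152 [-0.7437795  -0.14267998  2.1080617   0.70763745  0.89591068 -1.34538041]
scene yoke [(0.91, [0.6368, -0.0439, 0.1118])]
scene bucket_center [(0.84, [0.5419, -0.068, 0.1788]), (0.77, [0.3329, -0.2387, 0.0569])]
scene bucket_base [(0.95, [0.3363, -0.2401, 0.0001]), (0.75, [0.5407, -0.0673, 0.1447])]
side yoke [(0.66, [0.6384, -0.0479, 0.1097])]
side bucket_center [(0.94, [0.3292, -0.2371, 0.0554]), (0.92, [0.5443, -0.0734, 0.1805])]
side bucket_base [(0.66, [0.5443, -0.0647, 0.1421]), (0.64, [0.3318, -0.2328, 0.0022])]
axis [ 0.5433 -0.0684]
[0.004, 0.002, 0.001] [0.0, 0.2, -0.3]
[0.016, 0.006, 0.004] [0.0, 0.9, -1.2]
[0.036, 0.011, 0.009] [0.0, 2.0, -2.5]
[0.06, 0.018, 0.014] [0.0, 3.3, -4.2]
[0.09, 0.024, 0.019] [0.0, 4.8, -6.2]
[0.122, 0.029, 0.023] [0.0, 6.5, -8.4]
[0.156, 0.033, 0.026] [0.0, 8.3, -10.6]
[0.191, 0.034, 0.027] [0.0, 10.1, -12.9]
[0.225, 0.034, 0.027] [0.0, 11.8, -15.1]
[0.255, 0.033, 0.026] [0.0, 13.3, -17.1]
[0.282, 0.03, 0.024] [0.0, 14.7, -18.8]
[0.302, 0.027, 0.021] [0.0, 15.7, -20.1]
[0.315, 0.025, 0.02] [0.0, 16.4, -21.0]
[0.32, 0.024, 0.019] [0.0, 16.6, -21.3]
```

View pics/c8.png

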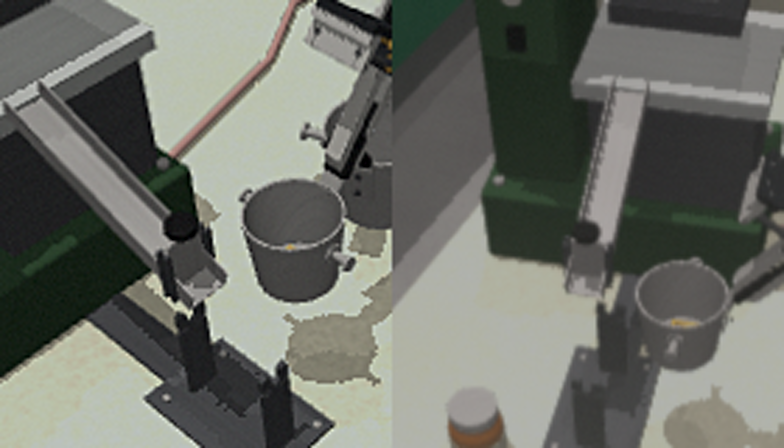

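Bucket is clear of yoke and chute and hangs level, foot at about z 0.142. Now the swing over to the scale, smoothly and at constant height.

Call:
carry_out:
  linear:
    - [0.004, 0.002, 0.001]
    - [0.016, 0.006, 0.004]
    - [0.036, 0.011, 0.009]
    - [0.06, 0.018, 0.014]
    - [0.09, 0.024, 0.019]
    - [0.122, 0.029, 0.023]
    - [0.156, 0.033, 0.026]
    - [0.191, 0.034, 0.027]
    - [0.225, 0.034, 0.027]
    - [0.255, 0.033, 0.026]
    - [0.282, 0.03, 0.024]
    - [0.302, 0.027, 0.021]
    - [0.315, 0.025, 0.02]
    - [0.32, 0.024, 0.019]
    - [0.32, 0.024, 0.019]
    - [0.32, 0.024, 0.019]
  turn:
    - [0, 0.2, -0.3]
    - [0, 0.9, -1.2]
    - [0, 2, -2.5]
    - [0, 3.3, -4.2]
    - [0, 4.8, -6.2]
    - [0, 6.5, -8.4]
    - [0, 8.3, -10.6]
    - [0, 10.1, -12.9]
    - [0, 11.8, -15.1]
    - [0, 13.3, -17.1]
    - [0, 14.7, -18.8]
    - [0, 15.7, -20.1]
    - [0, 16.4, -21]
    - [0, 16.6, -21.3]
    - [0, 16.6, -21.3]
    - [0, 16.6, -21.3]
  claw: [1, 1, 1, 1, 1, 1, 1, 1, 1, 1, 1, 1, 1, 1, 1, 1]

```text
clock: 18.95
ee_pos: [0.443, 0.2363, 0.2345]
eef_rot: [[-0.641, 0.604, 0.473], [0.767, 0.506, 0.394], [-0.001, 0.616, -0.788]]
force: [0.3, -0.7, -3.8]
width: 0.103
```

```bash
cat > v2.py <<'E'
from h import *
import sys
t=sys.argv[1]
s=bot.read_state();print(s['clock'],s['ee_pos'],s['force'],s['width'],s['joints'])
for c in ['scene','side']:
    im,cm=shot(c,c+t)
    for l in ['plate_top','bucket_center','bucket_base','buckle1_center','gate_knob']:
        print(c,l,[(round(d['confidence'],2),toW(d['point'],cm).round(4).tolist()) for d in tip_of(l,c)[:3]])
a=cv2.imread(f'pics/scene{t}.png')[190:350,300:450];b=cv2.imread(f'pics/side{t}.png')[190:350,210:360]
cv2.imwrite(f'pics/c{t}.png',cv2.resize(np.hstack([a,b]),None,fx=2.6,fy=2.6,interpolation=cv2.INTER_CUBIC))
E
python3 v2.py 9
```

```text
18.95 [0.44299592 0.23625958 0.23452504] [ 0.2707509  -0.68338221 -3.8231118 ] 0.10258018140824549 [ 0.04985325 -0.16671302  2.12665519  0.59879358  0.71649035 -1.01202016]
scene plate_top [(0.66, [0.4876, 0.2757, 0.0513])]
scene bucket_center [(0.75, [0.4877, 0.2767, 0.1774]), (0.69, [0.333, -0.2398, 0.058])]
scene bucket_base [(0.83, [0.4859, 0.2752, 0.1439]), (0.72, [0.3329, -0.238, -0.0013]), (0.57, [0.49, 0.2788, 0.0478])]
scene buckle1_center [(0.38, [0.4976, 0.2634, 0.1507])]
scene gate_knob [(0.61, [0.6577, -0.0685, 0.2685])]
side plate_top [(0.73, [0.4915, 0.2723, 0.0513])]
side bucket_center [(0.97, [0.3325, -0.2391, 0.0529]), (0.81, [0.4899, 0.2715, 0.1826])]
side bucket_base [(0.82, [0.4894, 0.2759, 0.1452]), (0.82, [0.332, -0.2357, 0.0005])]
side buckle1_center [(0.48, [0.4944, 0.2673, 0.1402])]
side gate_knob [(0.74, [0.652, -0.0683, 0.2666])]
```

View pics/c9.png

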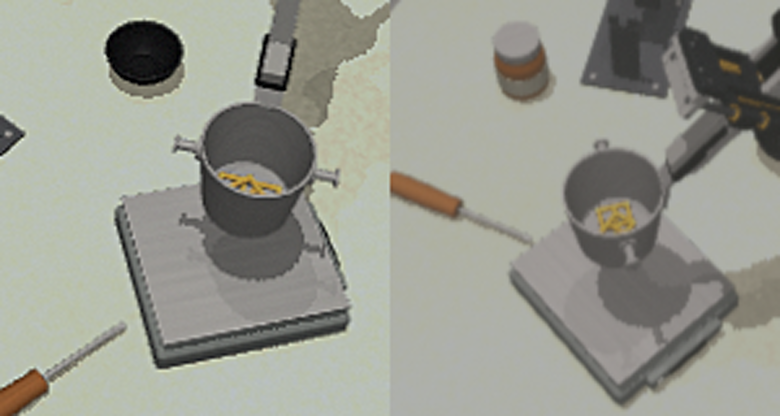

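Bucket is level over the plate, centred within about 2 mm, buckles inside. I'll descend 80 mm and then creep.

Call:
carry_out:
  linear:
    - [0, -0.004, 0.005]
    - [0, -0.01, 0.0128]
    - [0, -0.016, 0.0205]
    - [0, -0.022, 0.0281]
    - [0, -0.028, 0.0358]
    - [0, -0.034, 0.0435]
    - [0, -0.04, 0.0512]
    - [0, -0.045, 0.0576]
    - [0, -0.0475, 0.0608]
    - [0, -0.0493, 0.063]
    - [0, -0.0493, 0.063]
  turn:
    - [0, 0, 0]
    - [0, 0, 0]
    - [0, 0, 0]
    - [0, 0, 0]
    - [0, 0, 0]
    - [0, 0, 0]
    - [0, 0, 0]
    - [0, 0, 0]
    - [0, 0, 0]
    - [0, 0, 0]
    - [0, 0, 0]
  claw: [1, 1, 1, 1, 1, 1, 1, 1, 1, 1, 1]

```text
clock: 20.92
ee_pos: [0.4427, 0.2365, 0.1544]
eef_rot: [[-0.642, 0.604, 0.472], [0.767, 0.506, 0.395], [-0.001, 0.616, -0.788]]
force: [-0.4, -0.2, -2.8]
width: 0.104
```

Call:
carry_out:
  linear:
    - [0, -0.0012, 0.0016]
    - [0, -0.0025, 0.0032]
    - [0, -0.0037, 0.0047]
    - [0, -0.0037, 0.0047]
  turn:
    - [0, 0, 0]
    - [0, 0, 0]
    - [0, 0, 0]
    - [0, 0, 0]
  claw: [1, 1, 1, 1]

```text
clock: 21.42
ee_pos: [0.4424, 0.2365, 0.1482]
eef_rot: [[-0.642, 0.604, 0.472], [0.767, 0.506, 0.395], [-0.0, 0.615, -0.788]]
force: [-0.1, 0.5, -4.1]
width: 0.104
```

```bash
python3 v2.py 10
```

```text
21.425 [0.44241887 0.23653133 0.1482409 ] [-0.12764644  0.54507542 -4.05440384] 0.1039376239536442 [ 0.05026255 -0.04683465  2.29112555  0.87435106  0.50398981 -1.34545135]
scene plate_top [(0.71, [0.4909, 0.2764, 0.0472]), (0.51, [0.7042, 0.266, 0.0015]), (0.4, [0.4838, 0.2754, 0.0606])]
scene bucket_center [(0.79, [0.3311, -0.236, 0.0576])]
scene bucket_base [(0.87, [0.3359, -0.2446, 0.0005]), (0.65, [0.4894, 0.2781, 0.0558]), (0.46, [0.4971, 0.2634, 0.0604])]
scene buckle1_center [(0.57, [0.499, 0.2612, 0.0597])]
scene gate_knob [(0.63, [0.6536, -0.0721, 0.27])]
side plate_top [(0.72, [0.4895, 0.2738, 0.0485]), (0.41, [0.7405, 0.0679, -0.0002])]
side bucket_center [(0.91, [0.4912, 0.2712, 0.0961])]
side bucket_base [(0.62, [0.4884, 0.2747, 0.0564]), (0.51, [0.4898, 0.2743, 0.0009])]
side buckle1_center [(0.5, [0.4936, 0.2679, 0.0582])]
side gate_knob [(0.7, [0.6518, -0.067, 0.2648])]
```

View pics/c10.png

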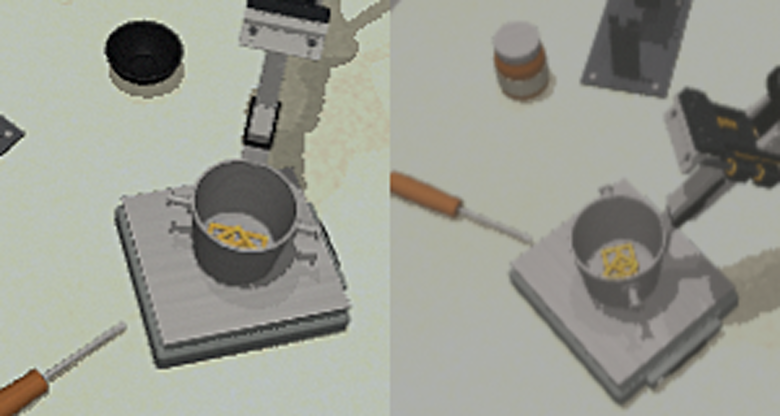

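Still hanging at -4.1 N, about 5-8 mm above the plate. I'll creep further.

Call:
carry_out:
  linear:
    - [0, -0.0006, 0.0008]
    - [0, -0.0012, 0.0016]
    - [0, -0.0018, 0.0024]
    - [0, -0.0025, 0.0032]
    - [0, -0.0025, 0.0032]
  turn:
    - [0, 0, 0]
    - [0, 0, 0]
    - [0, 0, 0]
    - [0, 0, 0]
    - [0, 0, 0]
  claw: [1, 1, 1, 1, 1]

```text
clock: 22.65
ee_pos: [0.4425, 0.2365, 0.1443]
eef_rot: [[-0.642, 0.604, 0.472], [0.767, 0.506, 0.395], [-0.0, 0.615, -0.788]]
force: [0.0, -0.3, -4.3]
width: 0.102
```

Call:
carry_out:
  linear:
    - [0, -0.0006, 0.0008]
    - [0, -0.0012, 0.0016]
    - [0, -0.0012, 0.0016]
  turn:
    - [0, 0, 0]
    - [0, 0, 0]
    - [0, 0, 0]
  claw: [1, 1, 1]

```text
clock: 23.02
ee_pos: [0.4428, 0.2366, 0.1426]
eef_rot: [[-0.642, 0.604, 0.473], [0.767, 0.506, 0.395], [-0.001, 0.616, -0.788]]
force: [-1.1, -0.1, -1.5]
width: 0.105
```

Call:
carry_out:
  linear:
    - [0, -0.0005, 0.0006]
    - [0, -0.0006, 0.0008]
    - [0, -0.0006, 0.0008]
  turn:
    - [0, 0, 0]
    - [0, 0, 0]
    - [0, 0, 0]
  claw: [1, 1, 1]

```text
clock: 23.4
ee_pos: [0.4428, 0.2366, 0.1417]
eef_rot: [[-0.642, 0.604, 0.473], [0.767, 0.506, 0.395], [-0.001, 0.616, -0.788]]
force: [-1.1, -1.7, 1.4]
width: 0.101
```

```bash
python3 v2.py 11; python3 -c "
from h import *
print(bot.read_state()['wrist_torque'])"
```

```text
23.4 [0.44284111 0.23662161 0.14173765] [-1.14498067 -1.65187529  1.36367708] 0.10137880387675607 [ 0.05035914 -0.03447095  2.30326165  0.91136471  0.48795483 -1.3872322 ]
scene plate_top [(0.7, [0.4896, 0.2752, 0.0481])]
scene bucket_center [(0.7, [0.3338, -0.2387, 0.0588]), (0.61, [0.4882, 0.2754, 0.085])]
scene bucket_base [(0.73, [0.3327, -0.2388, 0.0007]), (0.62, [0.4891, 0.2746, 0.0877]), (0.58, [0.4891, 0.2748, 0.0511])]
scene buckle1_center [(0.6, [0.4995, 0.2628, 0.0559]), (0.58, [0.4775, 0.2882, 0.0517])]
scene gate_knob [(0.72, [0.6576, -0.0704, 0.2705])]
side plate_top [(0.68, [0.4878, 0.2726, 0.0482])]
side bucket_center [(0.86, [0.4899, 0.2695, 0.0851])]
side bucket_base [(0.74, [0.4872, 0.2741, 0.0465])]
side buckle1_center [(0.45, [0.4987, 0.2658, 0.0507])]
side gate_knob [(0.71, [0.6504, -0.0659, 0.2684]), (0.46, [0.6506, -0.0407, 0.1908])]
[-0.17827502  0.18071999  0.06813407]
```

View pics/c11.png

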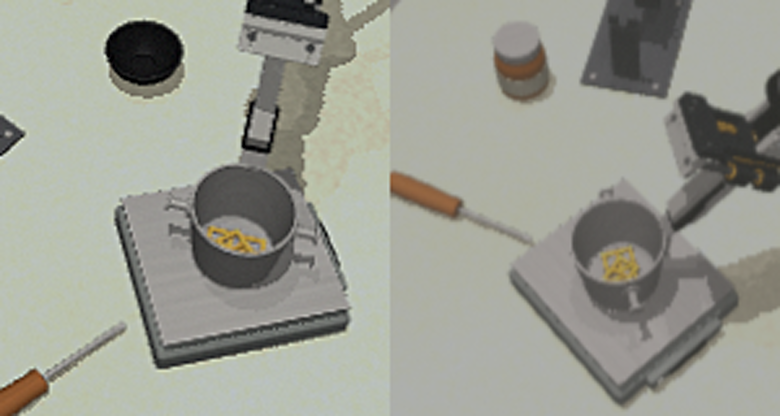

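The scale now carries the bucket: wrist force went from -4.3 to +1.4 N. I'll release softly.

Call:
carry_out:
  linear:
    - [0, 0, 0]
    - [0, 0, 0]
    - [0, 0, 0]
    - [0, 0, 0]
    - [0, 0, 0]
    - [0, 0, 0]
    - [0, 0, 0]
    - [0, 0, 0]
  turn:
    - [0, 0, 0]
    - [0, 0, 0]
    - [0, 0, 0]
    - [0, 0, 0]
    - [0, 0, 0]
    - [0, 0, 0]
    - [0, 0, 0]
    - [0, 0, 0]
  claw: [1, 1, 0.87, 0.84, 0.8, 0.75, 0.7, 0.65]
  squeeze: 5

```text
clock: 25.0
ee_pos: [0.4426, 0.2366, 0.1414]
eef_rot: [[-0.642, 0.604, 0.472], [0.767, 0.506, 0.395], [-0.001, 0.616, -0.788]]
force: [0.7, -0.4, 0.3]
width: 0.343
```

```bash
python3 v2.py 12; python3 -c "
from h import *
shot('wrist','wrist12')"
```

```text
25.0 [0.44264872 0.23655961 0.14141839] [ 0.65355522 -0.35978027  0.27319328] 0.34288508070982193 [ 0.05031752 -0.03414775  2.30359261  0.91120597  0.48789778 -1.38725105]
scene plate_top [(0.58, [0.4898, 0.2779, 0.0472]), (0.42, [0.6356, -0.0461, 0.1141])]
scene bucket_center [(0.84, [0.4899, 0.2749, 0.0887]), (0.69, [0.3322, -0.2382, 0.0571]), (0.26, [0.4901, 0.2759, 0.0547])]
scene bucket_base [(0.77, [0.3325, -0.236, -0.002]), (0.63, [0.4852, 0.2781, 0.0499])]
scene buckle1_center [(0.42, [0.4985, 0.2596, 0.0572]), (0.31, [0.6335, -0.0477, 0.0035])]
scene gate_knob [(0.61, [0.6563, -0.0691, 0.2716])]
side plate_top [(0.76, [0.4926, 0.2755, 0.049])]
side bucket_center [(0.7, [0.4882, 0.2698, 0.0876])]
side bucket_base [(0.73, [0.4916, 0.2778, 0.0515]), (0.3, [0.7407, 0.0707, 0.0009])]
side buckle1_center [(0.58, [0.4982, 0.2704, 0.0516])]
side gate_knob [(0.48, [0.6501, -0.0672, 0.2665])]
```

View pics/wrist12.png

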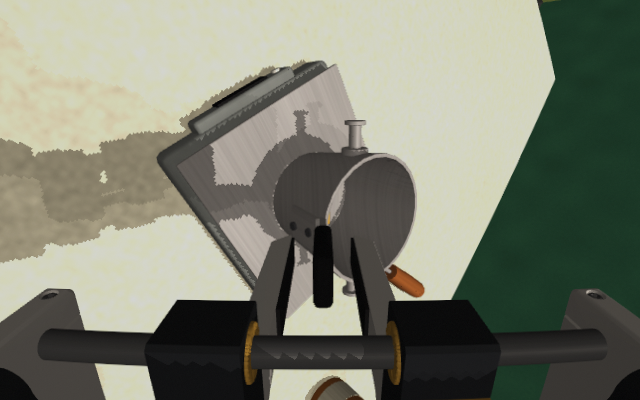

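Handle at wrist (322,265) is free between the open fingers (33 mm apart). I'll back straight out along the tool axis.

Call:
carry_out:
  linear:
    - [0, 0, -0.008]
    - [0, 0, -0.02]
    - [0, 0, -0.035]
    - [0, 0, -0.055]
    - [0, 0, -0.08]
    - [0, 0, -0.11]
    - [0, 0, -0.14]
    - [0, 0, -0.14]
    - [0, 0, -0.14]
  turn:
    - [0, 0, 0]
    - [0, 0, 0]
    - [0, 0, 0]
    - [0, 0, 0]
    - [0, 0, 0]
    - [0, 0, 0]
    - [0, 0, 0]
    - [0, 0, 0]
    - [0, 0, 0]
  claw: [0.63, 0.63, 0.63, 0.63, 0.63, 0.63, 0.63, 0.63, 0.63]

```text
clock: 26.78
ee_pos: [0.3763, 0.1812, 0.2511]
eef_rot: [[-0.641, 0.605, 0.472], [0.767, 0.506, 0.394], [-0.0, 0.615, -0.788]]
force: [0.3, -0.5, -0.4]
width: 0.37
```

```bash
python3 v2.py 13
```

```text
26.775 [0.37630128 0.18123851 0.25109212] [ 0.29047199 -0.48759423 -0.35369604] 0.3701997401453196 [-0.22449184 -0.33632853  2.18184278  0.6397009   0.96133003 -1.20637196]
scene plate_top [(0.78, [0.4906, 0.2761, 0.0499]), (0.71, [0.634, -0.0457, 0.0055]), (0.34, [0.4871, 0.2753, 0.0555])]
scene bucket_center [(0.85, [0.4869, 0.2757, 0.087]), (0.65, [0.3308, -0.2393, 0.0583]), (0.49, [0.4911, 0.2728, 0.0042])]
scene bucket_base [(0.84, [0.3318, -0.2379, 0.0027]), (0.68, [0.4873, 0.2781, 0.0519]), (0.48, [0.7041, 0.2681, -0.0013])]
scene buckle1_center [(0.37, [0.4987, 0.2639, 0.0547])]
scene gate_knob [(0.52, [0.6545, -0.0686, 0.2718])]
side plate_top []
side bucket_center [(0.95, [0.4895, 0.2714, 0.0912]), (0.84, [0.3314, -0.2374, 0.0545])]
side bucket_base [(0.58, [0.4875, 0.2783, 0.0516])]
side buckle1_center [(0.53, [0.4972, 0.2674, 0.0479])]
side gate_knob [(0.53, [0.6519, -0.0667, 0.268])]
```

View pics/c13.png

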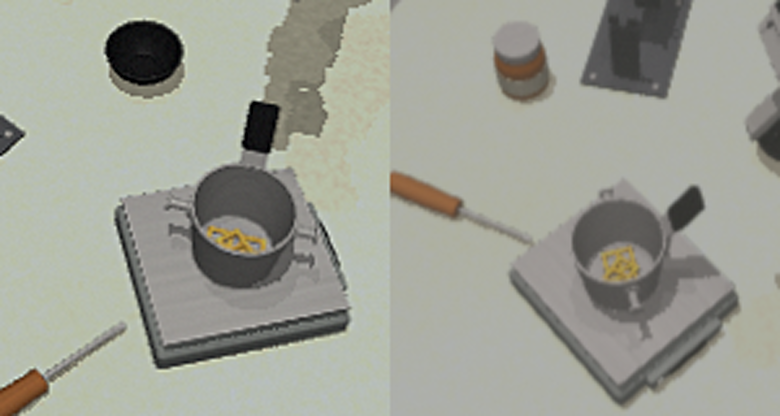

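View pics/scene13.png

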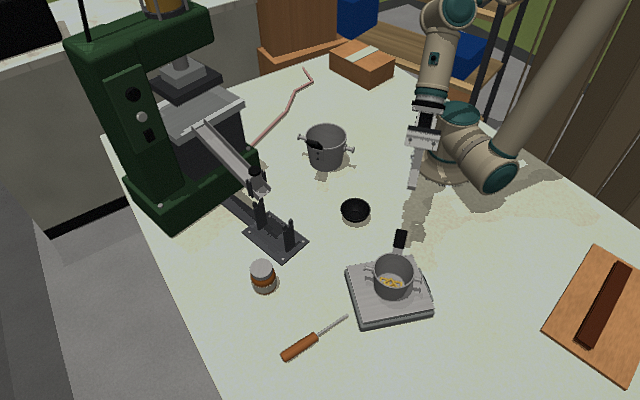

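Bucket stands upright at the middle of the plate (scene (393,277)) with the buckles in it. The gate is down, the bystanders have not moved, and the arm is clear. Handing in.

```bash
python3 -c "
from bench import sign_off
print(sign_off())"
```

```text
the job is handed in; nothing more can be done
None
```

The job is done and handed in at about 27 s. I shut the gate, then took the bucket by its handle, lifted it level about 27 mm, drew it out and set it down gently on the scale. I then let go and backed the arm away.

- **Gate:** I pushed it until it stopped. The wrist read 16.5 N and the tool would not go below z ≈ 0.267. In the last pictures the knob still reads z ≈ 0.268–0.272, against 0.292 when it was open. That is slightly less than the nominal 26 mm of travel, but within what the cameras can resolve.
- **Bucket:** The last network readings put its base about 4 mm from the plate's middle, with a height of 0.052 m against about 0.049 m for the plate top. It looks upright in both fixed views.
- **Buckles:** Brass shows inside the bucket in both views. I did not count the three buckles one by one; the networks located one at a time, or two at most.
- **Forces and bystanders:** The wrist force stayed under 5 N through the lift, carry and set-down readings. Contact forces on the yoke, chute and scale were not measured directly. The dish, jar and screwdriver look unmoved in the last scene picture.
- **Failed check:** In the last round the side camera did not find the plate, so the centring rests on the scene camera and earlier readings, which agreed.

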